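# Heavy side down on the tube rotator

### The arm

A 6-joint arm with a two-finger parallel gripper is mounted at the origin on the work surface. World frame = base frame: x ahead of the robot, y to its left, z up, the work surface at z = 0. Lengths are in mm, angles in rad, forces in N, time in s.
With the tool pointing down it reaches from about 350 to 975 mm from the base axis. Payload 7.1 kg.
Tool frame: the origin (TCP) lies on the centre line of the jaws, within the pads' length; the fingertips stand 17 mm ahead of it and the grasp point (between the pads) lies 2 mm behind it (tip_extent is the distance from the TCP to the fingertips, in mm); z points along the fingers, y is the line along which they close (so a half turn about z gives the same grasp; the last joint's range is limited). The gripper opens to 88 mm and grips with 3 to 60 N. Pads are 20 mm wide; open, the fingers measure 115 mm over their backs; the gripper's body (75 mm by 178 mm) begins 61 mm behind the grasp point.
Start: joints at [-1.336, 0.423, 1.63, -0, 1.089, -0.019], TCP at [156.946, -604.957, 239.675] pointing down, gripper open.
Joint ranges: [-3, 3], [-0.9, 2.11], [0.09, 2.58], [-1.31, 4.45], [0.11, 2.69], [-2.54, 2.54]. Speed limits (rad/s): [2.39, 2.39, 3.01, 3.14, 3.14, 3.14].

### API

Orientations are given as a rotation vector (axis times angle).
In Python, from workcell import get_obs, get_image, camera_model, close_job, look_for, outline_of, pinpoint, tip_extent gives the robot as it stands.
- The arm moves only by the shell command python3 -m jog 'ROWS'. ROWS is text: rows parted by semicolons, each of 7 numbers parted by spaces: the shift along the tool's x, y, z as a fraction of full scale, then the turn, a rotation vector about the tool's x, y, z as a fraction of full scale, then the closure, from -1 (fully open) to 1 (shut). A call has 1 to 8 rows; each row is the pose to reach, as a shift and turn from the pose commanded when the call began, along the tool's axes at that moment; what a row does not reach only later rows make up. Full scale, the value 1, is 0.2 m for a shift and 30 degrees for a turn. A row lasts 1/10 s, in which the tool goes at most 50 mm and 8.59 degrees, less where a joint would pass 70% of its speed; a pose out of reach is approached as far as the arm can. A call with a number of a shift or a turn outside -1 to 1 is refused whole. A call with a gripper value outside its range is refused whole. The fingers move at their own pace and stop on an object; the grip force is fixed at half the most. Time passes only in rows, so rows that repeat a pose let the fingers close. It gives the time, the measured TCP pose, the force, the opening and the grip force at its end, in the units of the state.
- get_obs(): the state, without advancing time (a new reading comes with each control period).
- get_image(name): name is "scene" or "side" or "wrist"; returns the picture (384x512x3 uint8, red, green, blue); there is no depth.
- camera_model(name): a dict with "fx", "fy", "cx", "cy" (pixels), "origin" and "orientation" of the camera in the world; the wrist camera has in their place "tool_from_camera" (4x4, takes a point from camera to tool coordinates, whose origin is the TCP and whose axes are the flange's). Camera axes: x right, y down, z forward; pixel columns grow to the right and rows downward; lengths in mm; the calibration is good to about 2 mm. A picture is of the moment at which its call begins: read the wrist's pose just before it. camera_model takes no time and is no camera call.
- close_job(): hands the job in; it is judged then, once.
Trained networks look in the newest picture that a camera, given by its name, has taken for a name from the list of things; names that differ only in an ending like _2 or _b are one class to them, and where a whole thing is asked for, a point or a joint stands for the part that bears it (a point fixed in the world has none). Each returns a list of dicts, best first, with "confidence" (0 to 1); they miss things now and then, are a little off and sometimes report something else, mostly with a low value. They report only what shows in the picture. A call takes as long as a camera call.
- look_for(target, camera): "xyz" ([x, y, z] in mm, in the coordinates of the camera as it stood for that picture, good to about 4 mm: the middle of the surface that is visible of it).
- outline_of(target, camera): "mask" (384x512 bool, what is visible of it).
- pinpoint(target, camera): "xyz" ([x, y, z] in mm, in the coordinates of the camera as it stood for that picture, good to about 4 mm: a listed point, or the origin of a listed thing).
The state is a dict: "t": time; "qpos": joint angles; "qvel": joint speeds; "joint_torque": joint torques, N m; "ee_pos": TCP position; "orientation": TCP orientation; "ft_force": force on the tool from outside, world axes, zero at the start; "moment": the same for the moment, N m; "width": finger opening in mm; "grasp_force": force on a finger pad.
Only numpy, scipy, OpenCV 4.12 (cv2) and the standard library are available. Lean on these libraries where they do the work, as an engineer would, in place of code of your own. Each camera call takes 0.05 s, during which the arm holds its last target. There are 200 camera calls.

### The job

The ballast weight hidden in the drum of the tube rotator has slipped, and nobody can see where it sits. Slide the reel of wire up off the post, where it is in the way of the tubes, and lay it flat on the bench; then turn the wheel by hand both ways, feel (or see from how it rolls back) which side is heavy, and bring that side to the bottom; the bearing drags, so left alone it stops well short. Finish while still gripping one of the tubes to hold the wheel there, heavy side straight down to within about 15 degrees, and leave the other things on the bench alone.

Things in the scene. Friction and masses are not known exactly. Their poses are not given: they have to be found in the camera images.
- rotator: white bench-top tube rotator, fixed. Origin on the bench straight under the middle of the wheel; x level along the wheel's axle, away from the drive housing; y level, towards the post; z up. Base plate 12 mm thick: x -125 to 35 mm, y -112 to 153 mm. Drive housing on the robot's side of the wheel: x -110 to -35, y -43 to 43 mm, top at 140 mm; the wheel's other side is open
- hub (a point): middle of the wheel, on its axle, 125 mm above the bench, axes as the rotator's. Opaque drum (radius 48, 36 mm thick) with eight equal white tubes, 45 degrees apart, like spokes in the plane x = 0. Tube 16 mm thick, cap 20 mm round, 68 to 85 mm off the axle. Grip one from outside, hand along the tube (room up to 45 degrees each side), closing along the axle, or across it opened under 50 mm
- drum_face (a point): middle of the drum's open face, on the axle, 18 mm from the hub towards the rotator's +x. All but the drum's inside is balanced. Sealed in it, unseen and fixed to the wheel, a weight of 0.66 to 0.74 kg sits 33 mm off the axle in some direction: about 0.22 N m of pull times the sine of its angle from the vertical
- wheel (a joint): angle of the wheel, rad, endless both ways. Tube k (0 to 7) points value + k x pi/4 from straight up, towards the rotator's +y; the number says nothing about the weight. Let go, the wheel rolls within 1 to 3 s towards heavy side down, but the bearing drags alike both ways: it stops short (under 0.6 rad) on the side it came from, and stays put anywhere between, or as near the very top
- post (a point): centre of the top of the round shoulder (radius 16 mm) that the reel rests on, 130 mm above the bench, 109 mm from the hub towards the rotator's +y. The upright post goes on above it, radius 10 mm, top at 160 mm. While the reel is there a tube may lean on its rim lightly (under 3 N) and stops the wheel; lifted, the reel pushes past
- reel: reel of solder wire wound between two black flanges: outer diameter 60 mm, hole 25 mm, 24 mm high, 0.25 kg. Origin at the centre of its underside, z along its axis, up at the start. It sits on the post; the tubes leave room for fingers at its sides along the rotator's x, not along y
- beaker: glass beaker, 72 mm wide, 95 mm high, origin at the centre of its underside; leave alone
- wash_bottle: white wash bottle with a blue cap, 68 mm wide, 170 mm high, origin at the centre of its underside; leave alone
- jar: small amber jar, 48 mm wide, 60 mm high, origin at the centre of its underside; leave alone

How it is judged (in metres and radians):
On the way:
1. the reel of wire is off the post, lying flat on the bench and let go (((height (world z) of reel below 0.006 m and angle between reel's own z axis and vertical below 0.12 rad) or (height (world z) of reel below 0.03 m and angle between reel's own z axis and vertical above 3.02 rad)) and horizontal distance between reel and post above 0.05 m and contact force between the fingers and reel below 0.05 N and linear speed of reel below 0.03 m/s), for 0.2 s.
At the end, for the whole second after the job is handed in: The reel lies flat on the bench beside the rotator, let go and at rest, its axis over 50 mm from the post's; the wheel's heavy side points straight down within 20 degrees; the fingers grip the wheel with more than 1 N and it stands still (all of step 1 and height (world z) of ballast_c0 below 0.094 m and contact force between the fingers and wheel above 1 N and velocity of joint wheel between -0.25 and 0.25 rad/s); the arm keeps its last pose, push and grip.
It fails at once if the beaker is shoved or tipped (distance of beaker from where it was at the start of the episode above 0.03 m or angle between beaker's own z axis and vertical above 0.4 rad).
It fails at once if the wash bottle is shoved or tipped (distance of wash_bottle from where it was at the start of the episode above 0.03 m or angle between wash_bottle's own z axis and vertical above 0.4 rad).
It fails at once if the jar is shoved or tipped (distance of jar from where it was at the start of the episode above 0.03 m or angle between jar's own z axis and vertical above 0.4 rad).
It also fails if it takes over 72 s, if anything falls off the work surface, if the arm or the gripper's body presses on something with over 40 N, if the wrist force passes 120 N, or if a joint passes its speed limit or range.

## Working session

There is one attempt and no reset: what is moved stays moved. The work goes in short steps, Python scripts to look and compute and a shell command to move; the robot and the scene stay as the last step left them, time stands still between calls to the robot, and variables do not carry over. Pictures are saved under pics/ and viewed, at most 10 in all, crops included, and the job is handed in when it is done.

```bash
ls; mkdir -p pics
cat > h.py <<'E'
import numpy as np, cv2
from scipy.spatial.transform import Rotation as R
from workcell import *
def cam(name):
    m=camera_model(name)
    if 'tool_from_camera' in m:
        o=get_obs(); T=np.eye(4); T[:3,:3]=R.from_rotvec(o['orientation']).as_matrix(); T[:3,3]=o['ee_pos']
        return m,T@np.array(m['tool_from_camera'])
    T=np.eye(4); ori=np.array(m['orientation'])
    T[:3,:3]=ori if ori.shape==(3,3) else R.from_rotvec(ori).as_matrix(); T[:3,3]=m['origin']; return m,T
def w(T,p): return T[:3,:3]@np.array(p)+T[:3,3]
def save(name,f):
    im=get_image(name); cv2.imwrite('pics/'+f,im[:,:,::-1]); return im
def proj(name,p):
    m,T=cam(name); q=T[:3,:3].T@(np.array(p)-T[:3,3]); return m['fx']*q[0]/q[2]+m['cx'],m['fy']*q[1]/q[2]+m['cy']
E
python3 - <<'E'
from h import *
print(get_obs()); 
for c in ['scene','side']:
    m,T=cam(c); print(m)
    im=save(c,c+'0.png')
    for t in ['rotator','hub','drum_face','post','reel','beaker','wash_bottle','jar']:
        for d in pinpoint(t,c)[:1]: print(c,t,w(T,d['xyz']).round(0),round(d['confidence'],2))
E
```

```text
pics
{'t': 0.0, 'qpos': array([-1.33600287e+00,  4.23824848e-01,  1.63072225e+00, -1.61149342e-05,
        1.08857446e+00, -1.89703558e-02]), 'qvel': array([-0.00048196, -0.00168562,  0.00083994,  0.00124485, -0.00032801,
       -0.00046606]), 'joint_torque': array([-3.78195313e-03, -5.44632447e+01, -2.73671472e+01,  6.40626973e-02,
        2.27712805e-02, -1.11693560e-04]), 'ee_pos': array([ 156.81787322, -604.44494298,  238.89898725]), 'orientation': array([-3.11483052e+00, -3.97362083e-01,  2.80808133e-04]), 'ft_force': array([-0.13390583,  0.23097882, -0.52018414]), 'moment': array([-0.0386798 ,  0.03661622,  0.00478546]), 'grasp_force': 0.0, 'width': 87.86661413709466}
{'fx': 349.6110335386972, 'fy': 349.6110335386972, 'cx': 248.07742696947406, 'cy': 192.80323975559952, 'origin': array([ 983.74779935, -421.05694836,  888.42984251]), 'orientation': array([-2.23189782, -1.03410002,  0.36713382])}
scene rotator [572.   3.   1.] 0.76
scene hub [572.   4. 125.] 0.83
scene drum_face [593.   7. 126.] 0.81
scene post [562. 113. 129.] 0.56
scene reel [558. 111. 132.] 0.85
scene beaker [ 365. -356.   -1.] 0.61
scene wash_bottle [ 590. -406.    0.] 0.9
scene jar [497. 473.  -3.] 0.51
{'fx': 377.7997831205623, 'fy': 377.7997831205623, 'cx': 256.93885966487375, 'cy': 188.0226230548282, 'origin': array([ -4.90982456, 777.04897905, 706.45872106]), 'orientation': array([-0.72395109,  2.44784599, -1.33126391])}
side rotator [574.   4.   5.] 0.67
side hub [578.  10. 124.] 0.74
side drum_face [594.  10. 127.] 0.89
side post [559. 111. 134.] 0.67
side reel [553. 114. 128.] 0.52
side beaker [ 362. -355.   -3.] 0.7
side wash_bottle [ 583. -405.    5.] 0.9
side jar [497. 472.   5.] 0.65
```

View pics/scene0.png

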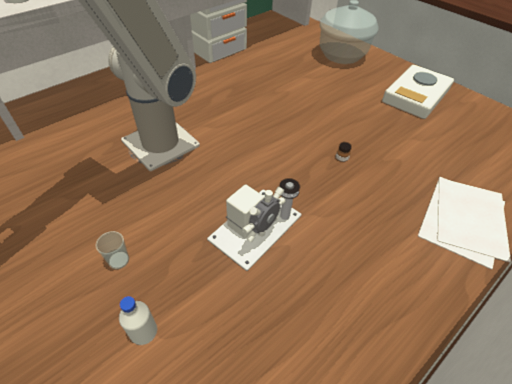

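View pics/side0.png

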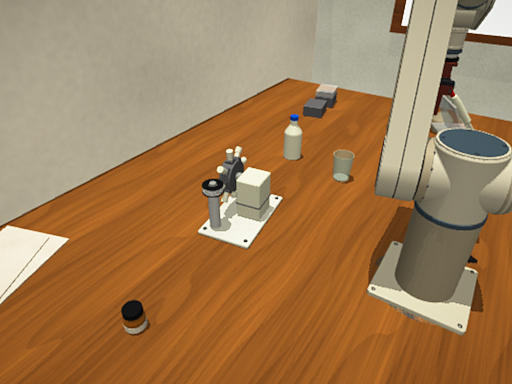

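```bash
cat >> h.py <<'E'
def plan(p,Rt):
    "fractions for the jog row from the present pose to p, Rt"
    o=get_obs(); R0=R.from_rotvec(o['orientation']); 
    s=R0.inv().apply(np.array(p)-o['ee_pos'])/200; r=(R0.inv()*Rt).as_rotvec()/np.radians(30)
    print('t',round(o['t'],2),'pos',o['ee_pos'].round(1),'shift',s.round(3),'turn',r.round(3)); return s,r
def down(yaw_y):
    "tool pointing down, tool y at world angle yaw_y"
    y=np.array([np.cos(yaw_y),np.sin(yaw_y),0]); z=np.array([0,0,-1.]); return R.from_matrix(np.c_[np.cross(y,z),y,z])
E
python3 -m jog '1 -1 -0.4 0 0 -1 -1;1 -1 -0.4 0 0 -1 -1;1 -1 -0.4 0 0 -1 -1;1 -1 -0.4 0 0 -1 -1;1 -1 -0.4 0 0 -1 -1;1 -1 -0.4 0 0 -1 -1;1 -1 -0.4 0 0 -1 -1'
python3 -c "
from h import *
plan([545,50,380],down(0.13)); print(camera_model('wrist'))"
```

```text
t: 1.6
ee_pos: [302.4, -358.2, 321.5]
orientation: [2.903, 1.196, 0.003]
ft_force: [0.7, -0.0, -0.3]
width: 88.0
grasp_force: 0.0
t 1.6 pos [ 302.4 -358.2  321.5] shift [ 2.299 -0.594 -0.292] turn [ 5.000e-03  1.000e-03 -1.756e+00]
{'fx': 308.46597279055237, 'fy': 308.46597279055237, 'cx': 261.85790535460137, 'cy': 191.10262772794655, 'tool_from_camera': array([[ 1.09882097e-03, -9.67309796e-01, -2.53595251e-01,
         6.88072723e+01],
       [ 9.99999394e-01,  1.07892455e-03,  2.17535691e-04,
         9.47969343e-01],
       [ 6.31857361e-05, -2.53595337e-01,  9.67310395e-01,
        -1.44501927e+02],
       [ 0.00000000e+00,  0.00000000e+00,  0.00000000e+00,
         1.00000000e+00]])}
```

```bash
python3 -m jog '1 -0.3 -0.2 0 0 -0.9 -1;1 -0.3 -0.2 0 0 -0.9 -1;1 -0.3 -0.2 0 0 -0.9 -1;1 -0.3 -0.2 0 0 -0.9 -1;1 -0.3 -0.2 0 0 -0.9 -1'
python3 -c "
from h import *
plan([560,50,380],down(0.13))"
```

```text
t: 2.1
ee_pos: [402.5, -175.6, 360.7]
orientation: [2.544, 1.84, 0.003]
ft_force: [-0.9, -0.3, 0.1]
width: 87.6
grasp_force: 0.0
t 2.1 pos [ 402.5 -175.6  360.7] shift [ 1.318  0.395 -0.095] turn [ 0.004 -0.    -0.856]
```

```bash
python3 -m jog '1 0.4 -0.1 0 0 -0.85 -1;1 0.4 -0.1 0 0 -0.85 -1;1 0.4 -0.1 0 0 -0.85 -1;1 0.4 -0.1 0 0 -0.85 -1;1 0.4 -0.1 0 0 -0.85 -1'
python3 -c "
from h import *
plan([560,50,380],down(0.13))"
```

```text
t: 2.6
ee_pos: [542.4, -11.8, 379.5]
orientation: [2.078, 2.355, 0.001]
ft_force: [0.0, -0.8, -0.8]
width: 88.0
grasp_force: 0.0
t 2.6 pos [542.4 -11.8 379.5] shift [ 0.296  0.126 -0.002] turn [ 0.002 -0.    -0.01 ]
```

```bash
python3 -m jog '0.2 0.1 0 0 0 0 -1;0.2 0.1 0 0 0 0 -1;0.2 0.1 0 0 0 0 -1'
python3 - <<'E'
from h import *
m,T=cam('wrist'); im=save('wrist','w0.png')
for t in ['rotator','hub','drum_face','post','reel']:
    for d in pinpoint(t,'wrist')[:1]: print(t,w(T,d['xyz']).round(1),round(d['confidence'],2))
E
```

```text
t: 2.9
ee_pos: [554.7, 27.7, 378.9]
orientation: [-2.08, -2.354, 0.002]
ft_force: [0.3, -0.0, -0.6]
width: 87.6
grasp_force: 0.0
rotator [578.    2.5   5. ] 0.97
drum_face [598.6   3.9 127.5] 0.75
reel [560.1 109.1 128.5] 0.59
```

View pics/w0.png

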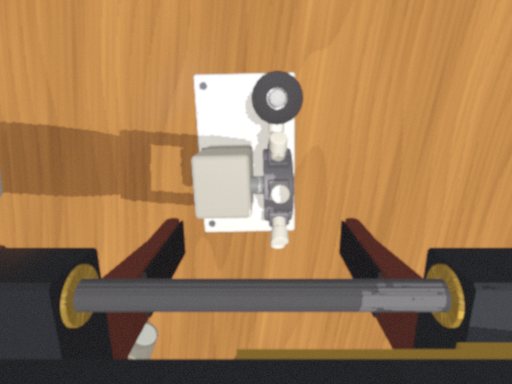

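```bash
cat > fit.py <<'E'
from h import *
from scipy.optimize import least_squares
m,T=cam('wrist')
loc=np.array([[-125,153,12],[35,153,12],[35,-112,12],[-125,-112,12],[0,109,160]]); px=np.array([[194,75],[296,72],[295,230],[206,233],[277,98]])
def f(v):
    c,s=np.cos(v[2]),np.sin(v[2]); r=[]
    for l,p in zip(loc,px):
        P=[v[0]+c*l[0]-s*l[1],v[1]+s*l[0]+c*l[1],l[2]]; r+=list(np.array(proj('wrist',P))-p)
    return r
s=least_squares(f,[575,5,.1],loss='soft_l1'); print(s.x,np.reshape(f(s.x),(-1,2)).round(1))
x,y,a=s.x; post=np.array([x-109*np.sin(a),y+109*np.cos(a)]); print('post',post)
plan([*post,200],down(a))
E
python3 fit.py
```

```text
[5.80071049e+02 2.44993357e+00 1.50050079e-01] [[-1.  -0.3]
 [-0.5 -0.3]
 [ 0.5  0.6]
 [-0.4 -0.1]
 [ 1.4  0.2]]
post [563.77689544 110.2251652 ]
t 3.2 pos [554.7  27.2 379.8] shift [0.407 0.095 0.899] turn [ 0.     0.    -0.055]
```

```bash
python3 -m jog '0.41 0.09 0.2 0 0 -0.06 -1;0.41 0.09 0.2 0 0 -0.06 -1;0.41 0.09 0.7 0 0 -0.06 -1;0.41 0.09 0.7 0 0 -0.06 -1;0.41 0.09 0.9 0 0 -0.06 -1;0.41 0.09 0.9 0 0 -0.06 -1;0.41 0.09 0.9 0 0 -0.06 -1'
python3 - <<'E'
from h import *
plan([562,111,143],down(.148))
m,T=cam('wrist'); save('wrist','w1.png')
for t in ['reel','hub']:
    for d in pinpoint(t,'wrist')[:1]: print(t,w(T,d['xyz']).round(1),round(d['confidence'],2))
E
```

```text
t: 3.9
ee_pos: [563.1, 111.6, 200.3]
orientation: [-2.044, -2.385, 0.001]
ft_force: [0.1, -0.7, 0.2]
width: 87.5
grasp_force: 0.0
t 3.9 pos [563.1 111.6 200.3] shift [-0.002 -0.006  0.286] turn [-0.001  0.     0.011]
reel [561.5 114.5 129.7] 0.85
```

View pics/w1.png

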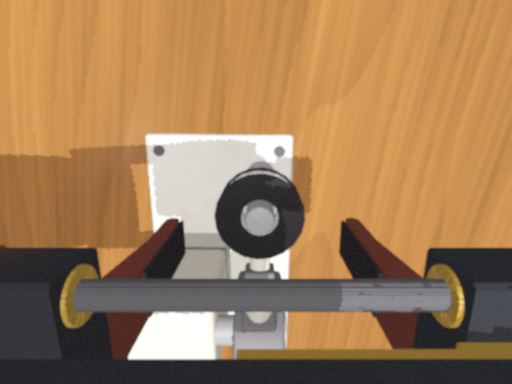

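```bash
python3 -c "
from h import *
print(proj('wrist',[562,112,160]),proj('wrist',[562,114,160]))"
python3 -m jog '0 0 0.285 0 0 0 -1;0 0 0.285 0 0 0 -1;0 0 0.285 0 0 0 0.5;0 0 0.285 0 0 0 0.5;0 0 0.285 0 0 0 0.5;0 0 0.285 0 0 0 0.5;0 0 0.285 0 0 0 0.5'
```

```text
(np.float64(256.9641014964087), np.float64(219.41701501189573)) (np.float64(257.43369689042925), np.float64(216.50296702241718))
t: 4.75
ee_pos: [563.2, 112.1, 144.3]
orientation: [2.043, 2.385, 0.002]
ft_force: [-2.5, 0.0, 7.8]
width: 60.4
grasp_force: 30.0
```

```bash
python3 -m jog '0 0 -0.25 0 0 0 0.5;0 0 -0.25 0 0 0 0.5;0.6 0 -0.25 0 0 0 0.5;0.6 0 -0.25 0 0 0 0.5;0.6 0 -0.25 0 0 0 0.5;0.6 0 0.2 0 0 0 0.5;0.6 0 0.4 0 0 0 0.5;0.6 0 0.4 0 0 0 0.5'
python3 -c "
from h import *
plan([545,232,19],down(.148))"
```

```text
t: 5.55
ee_pos: [542.5, 230.3, 59.6]
orientation: [-2.042, -2.386, 0.004]
ft_force: [0.1, -0.0, -1.5]
width: 60.2
grasp_force: 30.0
t 5.55 pos [542.5 230.3  59.6] shift [0.006 0.014 0.203] turn [-0.006  0.001  0.014]
```

```bash
python3 -m jog '0 0 0.1 0 0 0 0.5;0 0 0.205 0 0 0 0.5;0 0 0.205 0 0 0 0.5;0 0 0.205 0 0 0 -1;0 0 0.205 0 0 0 -1;0 0 0.205 0 0 0 -1;0 0 0.205 0 0 0 -1'
python3 -m jog '0 0 -0.25 0 0 0 -1;0 0 -0.5 0 0 0 -1;0 0 -0.75 0 0 0 -1;0 0 -1 0 0 0 -1;0 0 -1 0 0 0 -1'
python3 - <<'E'
from h import *
m,T=cam('wrist'); save('wrist','w2.png')
for t in ['reel','hub']:
    for d in pinpoint(t,'wrist')[:1]: print(t,w(T,d['xyz']).round(1),round(d['confidence'],2))
im=save('scene','s2.png'); cv2.imwrite('pics/s2c.png',cv2.resize(im[130:280,180:380,::-1],None,fx=4,fy=4,interpolation=3))
E
```

```text
t: 6.25
ee_pos: [545.0, 230.9, 22.9]
orientation: [2.043, 2.385, 0.003]
ft_force: [0.4, -0.1, -0.1]
width: 86.9
grasp_force: 0.0
t: 6.75
ee_pos: [548.1, 232.2, 229.8]
orientation: [2.039, 2.381, 0.019]
ft_force: [0.2, -0.2, 0.2]
width: 87.6
grasp_force: 0.0
reel [545.3 229.7  -0.8] 0.61
```

View pics/s2c.png

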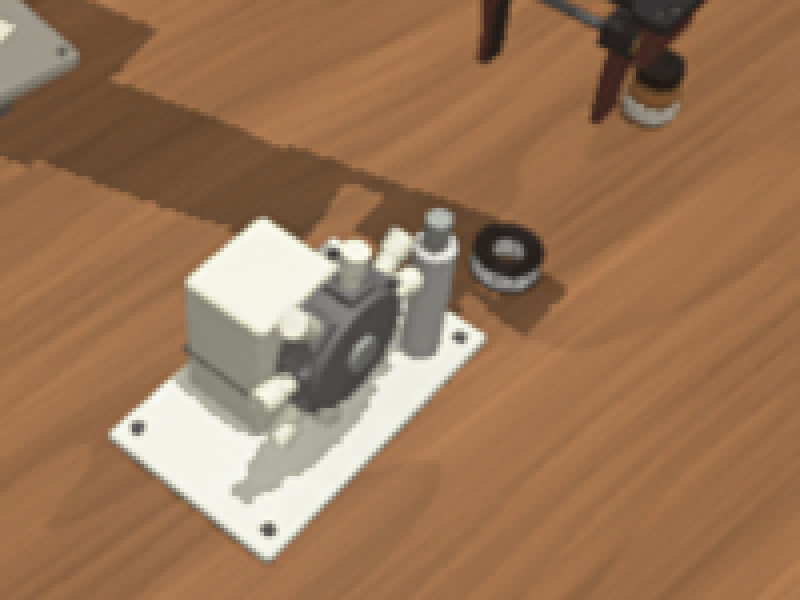

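```bash
cat >> h.py <<'E'
HUB=np.array([578.5,4.5,125.]); YAW=.148
EX=np.array([np.cos(YAW),np.sin(YAW),0]); EY=np.array([-np.sin(YAW),np.cos(YAW),0]); EZ=np.array([0,0,1.])
def wheel(im,name='scene',prn=True):
    "tube angle mod 45 deg from straight up towards +y"
    hsv=cv2.cvtColor(im,cv2.COLOR_RGB2HSV).astype(float); wh=np.clip((hsv[:,:,2]-110)/90,0,1)*np.clip((90-hsv[:,:,1])/50,0,1)
    wh=cv2.GaussianBlur(wh,(0,0),.7); rr=np.arange(56,88,4.); A=np.radians(np.arange(0,360,1.))
    m,T=cam(name); P=HUB+rr[None,:,None]*(np.sin(A)[:,None,None]*EY+np.cos(A)[:,None,None]*EZ)
    q=(P-T[:3,3])@T[:3,:3]; u=(m['fx']*q[...,0]/q[...,2]+m['cx']).astype(np.float32); v=(m['fy']*q[...,1]/q[...,2]+m['cy']).astype(np.float32)
    prof=cv2.remap(wh.astype(np.float32),u,v,1).mean(1)
    return prof
def fold(prof,use):
    a=np.arange(360); k=[i for i in a if i in use]
    z=sum(prof[i]*np.exp(8j*np.radians(i)) for i in k); return np.degrees(np.angle(z))/8,abs(z)/max(1e-9,sum(prof[k]))
E
python3 - <<'E'
from h import *
print('hub px',proj('scene',HUB),'face',proj('scene',HUB+18*EX))
im=cv2.imread('pics/s2.png')[:,:,::-1].copy(); p=wheel(im); print((p[::5]*100).astype(int)); print(fold(p,range(360)))
im=cv2.imread('pics/scene0.png')[:,:,::-1].copy(); p=wheel(im); print((p[::5]*100).astype(int)); print(fold(p,range(360)))
E
```

```text
hub px (np.float64(265.317669827573), np.float64(214.89487775971565)) face (np.float64(270.44624525828675), np.float64(218.38425569208545))
[48 62 65 46 22 34 66 87 93 94 92 86 72 52 39 41 48 61 73 70 53 29 22 17
 16  8  5  5  4  1  3  3  3  5  7 13 13 18 26 32 36 42 48 52 58 69 77 81
 81 76 66 51 41 46 66 85 93 88 68 29  3  0  0 29 75 86 46 11 18  9  8 28]
(np.float64(7.361470232045943), np.float64(0.18713653595171298))
[44 59 63 44 21 32 65 86 93 94 91 84 67 44 32 35 43 52 65 68 51 28 19  9
  3  4  4  5  3  1  2  3  3  5  6 12 12 17 23 29 33 39 44 48 54 65 74 79
 78 72 63 48 37 43 63 83 93 88 66 27  3  0  0 27 73 83 43  8 15  8  7 26]
(np.float64(7.323002482741453), np.float64(0.20899613527474512))
```

```bash
cat >> h.py <<'E'
def pose(th,r):
    th=np.radians(th); u=np.sin(th)*EY+np.cos(th)*EZ; z=-u; return HUB+r*u, R.from_matrix(np.c_[np.cross(EX,z),EX,z])
def tau():
    "torque the tool feels about the wheel axle (EX), from force and moment at TCP; force in wheel axes"
    o=get_obs(); F=o['ft_force']; d=(o['ee_pos']-HUB)/1000; z=R.from_rotvec(o['orientation']).as_matrix()[:,2]
    th=np.degrees(np.arctan2(-z@EY,-z@EZ)); rt=np.degrees(np.arctan2(d@EY,d@EZ))
    return dict(t=round(o['t'],2),th=round(th,1),pth=round(rt,1),r=round(float(np.hypot(d@EY,d@EZ))*1000,1),dx=round(d@EX*1000,1),F=np.array([F@EX,F@EY,F@EZ]).round(1),MF=round(np.cross(d,F)@EX,3),M=round(o['moment']@EX,3),g=round(o['grasp_force'],1),w=round(o['width'],1))
E
python3 -c "
from h import *
plan(*pose(7.5,140)); print(tau())"
```

```text
t 6.95 pos [543.4 230.2 220.7] shift [-1.051  0.    -0.215] turn [-0.002 -0.249  0.012]
{'t': 6.95, 'th': np.float64(0.0), 'pth': np.float64(67.3), 'r': 247.7, 'dx': np.float64(-1.4), 'F': array([-0.5, -0.8, -0.9]), 'MF': np.float64(-0.14), 'M': np.float64(-0.009), 'g': 0.0, 'w': 87.9}
```

```bash
python3 -m jog '0 0 -0.25 0 0 0 -1;-1 0 -0.25 0 0 0.01 -1;-1 0 -0.25 0 -0.25 0.01 -1;-1 0 -0.25 0 -0.25 0.01 -1;-1 0 -0.25 0 -0.25 0.01 -1;-1 0 -0.25 0 -0.25 0.01 -1;-1 0 -0.25 0 -0.25 0.01 -1'
python3 - <<'E'
from h import *
plan(*pose(7.5,74)); print(tau()); m,T=cam('wrist')
for t in ['rotator','drum_face','hub']:
    get_image('wrist')
    for d in pinpoint(t,'wrist')[:1]: print(t,w(T,d['xyz']).round(1),round(d['confidence'],2))
im=get_image('wrist'); cv2.imwrite('pics/w3.png',im[:,:,::-1])
a=proj('wrist',HUB+72*(pose(7.5,1)[0]-HUB)); print(a)
E
```

```text
t: 7.65
ee_pos: [574.2, 31.9, 269.7]
orientation: [1.988, 2.303, -0.133]
ft_force: [-0.5, 0.4, 0.6]
width: 87.6
grasp_force: 0.0
t 7.65 pos [574.2  31.9 269.7] shift [-0.043  0.002  0.366] turn [-0.006 -0.001 -0.002]
{'t': 7.65, 'th': np.float64(7.5), 'pth': np.float64(10.9), 'r': 147.4, 'dx': np.float64(-0.2), 'F': array([-0.5,  0.5,  0.6]), 'MF': np.float64(-0.053), 'M': np.float64(0.001), 'g': 0.0, 'w': 87.6}
rotator [577.3   3.    1.2] 0.79
drum_face [597.4   1.8 124.6] 0.97
(np.float64(260.0370854945484), np.float64(217.25288721933774))
```

View pics/w3.png

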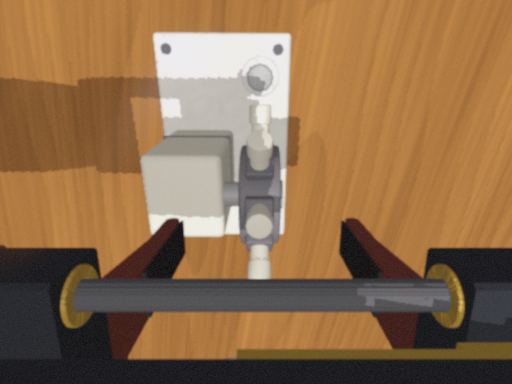

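```bash
python3 -m jog '-0.043 0 0.1 0 0 0 -1;-0.043 0 0.2 0 0 0 -1;-0.043 0 0.366 0 0 0 0.8;-0.043 0 0.366 0 0 0 0.8;-0.043 0 0.366 0 0 0 0.8;-0.043 0 0.366 0 0 0 0.8;-0.043 0 0.366 0 0 0 0.8;-0.043 0 0.366 0 0 0 0.8'
python3 -c "
from h import *
print(tau()); p=wheel(get_image('scene')); print((p[::5]*100).astype(int))
m,T=cam('wrist'); get_image('wrist')
for d in pinpoint('post','wrist')[:1]: print(w(T,d['xyz']).round(1),round(d['confidence'],2))
print(tau());print(tau())"
```

```text
t: 8.8
ee_pos: [578.4, 15.3, 201.5]
orientation: [1.982, 2.302, -0.127]
ft_force: [0.3, 0.1, 0.2]
width: 43.4
grasp_force: 0.0
{'t': 8.8, 'th': np.float64(7.5), 'pth': np.float64(8.0), 'r': 77.2, 'dx': np.float64(1.5), 'F': array([0.4, 0.1, 0.2]), 'MF': np.float64(-0.003), 'M': np.float64(0.1), 'g': 0.0, 'w': 43.4}
[37 47 46 27 10  8 11  7  3  0  0  0  0  1  5  8  8 17 34 46 43 28 22 17
 16  8  4  4  3  1  3  3  3  5  7 13 13 18 25 31 36 41 47 51 58 68 77 81
 80 74 64 48 38 44 65 84 93 88 68 28  2  0  0 28 75 85 34  0  0  0  3 23]
[564.7 108.4 130.5] 0.91
{'t': 8.95, 'th': np.float64(7.5), 'pth': np.float64(8.0), 'r': 76.6, 'dx': np.float64(1.1), 'F': array([-0.2,  0.4, -0.3]), 'MF': np.float64(-0.035), 'M': np.float64(0.019), 'g': 0.0, 'w': 31.4}
{'t': 8.95, 'th': np.float64(7.5), 'pth': np.float64(8.0), 'r': 76.6, 'dx': np.float64(1.1), 'F': array([-0.2,  0.4, -0.3]), 'MF': np.float64(-0.035), 'M': np.float64(0.019), 'g': 0.0, 'w': 31.4}
```

```bash
python3 -m jog '0 0 0 0 0 0 0.9;0 0 0 0 0 0 0.9;0 0 0 0 0 0 0.9;0 0 0 0 0 0 0.9'
python3 -c "
from h import *
print(tau())"
```

```text
t: 9.35
ee_pos: [575.6, 14.8, 200.2]
orientation: [1.985, 2.305, -0.135]
ft_force: [-8.1, -0.8, 6.3]
width: 19.2
grasp_force: 30.0
{'t': 9.35, 'th': np.float64(7.5), 'pth': np.float64(8.0), 'r': 75.9, 'dx': np.float64(-1.4), 'F': array([-8.1,  0.5,  6.3]), 'MF': np.float64(0.033), 'M': np.float64(-0.028), 'g': 30.0, 'w': 19.2}
```

```bash
cat > feel.py <<'E'
from h import *
L=[]
for i in range(8):
    get_image('side'); L.append(tau())
print(L[-1]); f=lambda k:np.mean([l[k] for l in L],0).round(3); print('F',f('F'),'MF',f('MF'),'M',f('M'),'sum',(f('MF')+f('M')).round(3),'sd',np.std([l['MF']+l['M'] for l in L]).round(3))
E
python3 -m jog '0.0457 0 0.0028 0 -0.233 0 0.9;0.0907 0 0.0111 0 -0.467 0 0.9;0.1344 0 0.0249 0 -0.7 0 0.9;0.176 0 0.0439 0 -0.933 0 0.9;0.176 0 0.0439 0 -0.933 0 0.9'
python3 feel.py
python3 -m jog '-0.0457 0 0.0028 0 0.233 0 0.9;-0.0907 0 0.0111 0 0.467 0 0.9;-0.1344 0 0.0249 0 0.7 0 0.9;-0.176 0 0.0439 0 0.933 0 0.9;-0.176 0 0.0439 0 0.933 0 0.9'
python3 feel.py
```

```text
t: 9.85
ee_pos: [570.4, 50.3, 184.8]
orientation: [1.703, 1.987, -0.555]
ft_force: [-6.6, 0.7, 0.9]
width: 19.0
grasp_force: 30.0
{'t': 10.25, 'th': np.float64(35.5), 'pth': np.float64(36.1), 'r': 75.7, 'dx': np.float64(-1.3), 'F': array([-7.6,  3.5,  1.5]), 'MF': np.float64(-0.147), 'M': np.float64(0.544), 'g': 30.0, 'w': 19.0}
F [-6.962  3.038  1.038] MF -0.138 M 0.479 sum 0.341 sd 0.068
t: 10.75
ee_pos: [575.9, 12.3, 200.1]
orientation: [1.992, 2.303, -0.13]
ft_force: [-6.3, -2.3, 3.7]
width: 19.0
grasp_force: 30.0
{'t': 11.15, 'th': np.float64(7.5), 'pth': np.float64(7.7), 'r': 75.5, 'dx': np.float64(-1.4), 'F': array([-7.7, -2. ,  4.3]), 'MF': np.float64(0.195), 'M': np.float64(-0.284), 'g': 30.0, 'w': 19.3}
F [-7.375 -1.025  4.412] MF 0.122 M -0.227 sum -0.105 sd 0.075
```

```bash
python3 -m jog '0 0 0 0 0 0 -0.2;0 0 0 0 0 0 -0.2;0 0 0 0 0 0 -0.2;0 0 -0.15 0 0 0 -0.2;0 0 -0.25 0 0 0 -0.2'
python3 -c "
from h import *
print(tau()); p=wheel(get_image('scene')); print((p[::5]*100).astype(int))
plan(*pose(7.5-26,128))"
```

```text
t: 11.65
ee_pos: [577.1, 21.7, 250.7]
orientation: [1.983, 2.303, -0.129]
ft_force: [0.9, 0.5, -0.1]
width: 52.1
grasp_force: 0.0
{'t': 11.65, 'th': np.float64(7.5), 'pth': np.float64(7.8), 'r': 126.9, 'dx': np.float64(1.2), 'F': array([ 0.9,  0.4, -0.1]), 'MF': np.float64(-0.049), 'M': np.float64(-0.004), 'g': 0.0, 'w': 52.1}
[40 49 48 27 10 16 35 43 39 35 31 30 30 30 27 28 38 53 69 69 51 28 22 18
 16  9  5  5  3  1  3  3  3  6  7 13 14 20 27 32 38 44 50 53 59 69 78 82
 81 75 66 51 40 47 68 86 94 89 68 27  2  0  0 32 76 86 39  0  0  0  3 24]
t 11.7 pos [578.9  22.2 254.1] shift [-0.283 -0.015  0.076] turn [0.011 0.867 0.004]
```

```bash
python3 -m jog '-0.15 0 0.02 0 0.29 0 -0.2;-0.2 0 0.04 0 0.58 0 -0.2;-0.28 0 0.07 0 0.867 0 -0.2;-0.28 0 0.07 0 0.867 0 -0.2'
python3 -c "
from h import *
print(tau()); plan(*pose(-37.5,76))"
```

```text
t: 12.1
ee_pos: [585.7, -39.5, 241.6]
orientation: [-1.885, -2.176, -0.31]
ft_force: [-0.3, 0.5, 0.1]
width: 52.6
grasp_force: 0.0
{'t': 12.1, 'th': np.float64(-18.7), 'pth': np.float64(-20.9), 'r': 124.8, 'dx': np.float64(0.6), 'F': array([-0.2,  0.5,  0.1]), 'MF': np.float64(-0.064), 'M': np.float64(-0.234), 'g': 0.0, 'w': 52.6}
t 12.1 pos [585.7 -39.5 241.6] shift [-0.098 -0.003  0.264] turn [ 0.004  0.627 -0.009]
```

```bash
python3 -m jog '-0.12 0 0.015 0 0.28 0 -0.2;-0.178 0 0.033 0 0.56 0 -0.2;-0.178 0 0.033 0 0.627 0 -0.2;-0.098 0 0.264 0 0.627 0 -0.2;-0.098 0 0.264 0 0.627 0 -0.2;-0.098 0 0.264 0 0.627 0 0.9;-0.098 0 0.264 0 0.627 0 0.9;-0.098 0 0.264 0 0.627 0 0.9'
python3 feel.py
```

```text
t: 12.9
ee_pos: [586.5, -37.2, 188.4]
orientation: [-1.69, -1.966, -0.572]
ft_force: [0.6, 0.1, -0.4]
width: 32.0
grasp_force: 0.0
{'t': 13.3, 'th': np.float64(-37.3), 'pth': np.float64(-34.2), 'r': 75.9, 'dx': np.float64(-1.5), 'F': array([-10.8,  -5.3,   7.3]), 'MF': np.float64(0.023), 'M': np.float64(-0.228), 'g': 30.0, 'w': 19.3}
F [-12.012  -4.9     7.162] MF 0.003 M -0.27 sum -0.267 sd 0.056
```

```bash
python3 -m jog '0.059 0 0.008 0 -0.3 0 0.9;0.116 0 0.025 0 -0.6 0 0.9;0.17 0 0.05 0 -0.9 0 0.9;0.17 0 0.05 0 -0.9 0 0.9'
python3 feel.py
python3 -m jog '0.059 0 0.008 0 -0.3 0 0.9;0.116 0 0.025 0 -0.6 0 0.9;0.17 0 0.05 0 -0.9 0 0.9;0.17 0 0.05 0 -0.9 0 0.9'
python3 feel.py
python3 -m jog '0.059 0 0.008 0 -0.3 0 0.9;0.116 0 0.025 0 -0.6 0 0.9;0.17 0 0.05 0 -0.9 0 0.9;0.17 0 0.05 0 -0.9 0 0.9'
python3 feel.py
```

```text
t: 13.7
ee_pos: [578.0, -1.9, 200.4]
orientation: [-1.954, -2.278, -0.17]
ft_force: [-8.2, 0.7, 2.3]
width: 19.1
grasp_force: 30.0
{'t': 14.1, 'th': np.float64(-10.4), 'pth': np.float64(-6.4), 'r': 75.4, 'dx': np.float64(-1.4), 'F': array([-8. ,  1.4,  5.2]), 'MF': np.float64(-0.146), 'M': np.float64(0.373), 'g': 30.0, 'w': 19.2}
F [-8.625  1.4    4.788] MF -0.142 M 0.237 sum 0.095 sd 0.078
t: 14.5
ee_pos: [572.9, 32.8, 194.9]
orientation: [1.893, 2.205, -0.286]
ft_force: [-6.8, 1.3, -2.2]
width: 19.4
grasp_force: 30.0
{'t': 14.9, 'th': np.float64(16.6), 'pth': np.float64(20.7), 'r': 75.4, 'dx': np.float64(-1.4), 'F': array([-6.9,  4.1,  0.6]), 'MF': np.float64(-0.272), 'M': np.float64(0.714), 'g': 30.0, 'w': 19.3}
F [-7.125  3.388  0.8  ] MF -0.215 M 0.566 sum 0.351 sd 0.086
t: 15.3
ee_pos: [568.7, 61.5, 173.7]
orientation: [1.617, 1.885, -0.658]
ft_force: [-5.8, -1.2, -6.3]
width: 19.2
grasp_force: 30.0
{'t': 15.7, 'th': np.float64(43.5), 'pth': np.float64(47.6), 'r': 75.4, 'dx': np.float64(-1.2), 'F': array([-8.2,  2.9, -5.5]), 'MF': np.float64(-0.454), 'M': np.float64(1.302), 'g': 30.0, 'w': 19.3}
F [-7.55   2.088 -4.975] MF -0.384 M 1.165 sum 0.781 sd 0.109
```

```bash
cat > roll.py <<'E'
from h import *
import sys
P=[];t=[]
for i in range(int(sys.argv[1])):
    t.append(get_obs()['t']); im=get_image('scene'); P.append(wheel(im))
cv2.imwrite('pics/roll_last.png',im[:,:,::-1])
P=np.array(P); np.save('roll.npy',P); np.save('rt.npy',t)
for a,p in zip(t,P): print(round(a,2),*['%2d'%(x*100) for x in p[225:345:5]])
E
python3 -m jog '0 0 0 0 0 0 -0.2'
python3 roll.py 22
```

```text
t: 15.8
ee_pos: [570.8, 59.3, 176.9]
orientation: [1.625, 1.884, -0.649]
ft_force: [0.7, -0.1, 1.3]
width: 24.2
grasp_force: 0.0
15.8 71 73 69 63 60 63 68 73 82 91 91 77 51 19  6  3 15 70 91 90 13  7 13  4
15.85 70 74 73 67 61 59 58 60 73 87 94 86 64 27  6  2  3 47 80 92 43  4 15  6
15.9 68 76 80 76 66 58 49 46 60 79 91 92 77 45 10  2  0 14 68 85 78  7 13 12
15.95 67 76 80 79 72 63 48 38 45 66 85 93 88 67 28  3  0  0 31 75 84 38 11 16
16.0 62 74 82 83 79 70 54 40 35 47 72 89 95 85 54  9  0  0  3 53 78 77 17 17
16.05 58 70 80 85 84 77 63 48 36 35 54 79 94 96 83 37  1  0  0  7 63 79 57 16
16.1 54 65 78 86 89 86 74 59 41 29 34 58 87 97 93 66 11  0  0  0 21 66 76 36
16.15 50 56 68 81 88 90 82 69 53 35 24 31 66 91 97 90 44  0  0  0  0 37 71 74
16.2 48 50 59 74 88 94 91 80 64 45 23 12 31 74 95 96 77 13  0  0  0  3 47 69
16.25 52 51 53 62 78 89 92 88 77 58 35 12 11 41 83 97 95 53  2  0  0  0 11 54
16.3 56 54 52 55 66 81 88 90 86 75 50 21  8 15 49 87 98 88 22  1  0  0  1 24
16.35 60 58 55 54 57 70 83 89 91 85 66 35 12  9 14 57 90 97 74  5  3  1  0  6
16.4 65 65 61 56 52 58 70 81 89 91 80 58 28 11  6 15 65 91 96 40  2  9  3  1
16.45 71 72 69 62 57 59 65 72 82 91 90 76 49 18  6  3 21 74 92 85 10  7 11  2
16.5 71 78 78 71 62 57 53 55 69 85 94 88 68 32  8  2  2 36 77 92 53  4 14  8
16.55 67 76 80 77 68 60 48 42 52 72 88 94 83 57 17  2  0  4 53 81 86 17 11 15
16.6 64 74 80 81 75 66 51 39 41 58 79 93 93 75 36  3  1  0 14 67 82 66 11 18
16.65 61 73 82 85 82 75 59 42 34 42 66 86 96 88 60 14  0  0  0 33 73 82 28 15
16.7 55 68 81 86 85 79 67 51 37 34 50 76 93 96 85 40  1  0  0  5 59 77 66 17
16.75 55 65 78 86 88 84 73 57 41 31 37 61 88 97 92 66 11  0  0  0 24 69 76 33
16.8 51 58 72 83 88 86 77 64 48 32 27 43 76 94 96 80 26  0  0  0  3 55 74 60
16.85 49 55 67 80 88 90 82 69 54 36 23 27 61 89 97 90 46  1  0  0  0 29 68 74
```

```bash
cp roll.npy roll1.npy; cp rt.npy rt1.npy; python3 roll.py 12 | tail -4
cat > track.py <<'E'
from h import *
def ang(p):
    # phase within visible 225..345 : correlate with 45deg template (two peaks ~ 278,323)
    ref=np.load('roll1.npy')[3]; best=[]   # reference frame: tube angle 7.5 deg taken as A0
    return p
P=np.vstack([np.load('roll1.npy'),np.load('roll.npy')]); t=np.r_[np.load('rt1.npy'),np.load('rt.npy')]
out=[];prev=None
for a,p in zip(t,P):
    i=np.arange(262,345); q=np.clip(p[i]-.25,0,1); 
    c=[sum(q*np.cos(np.radians(8*(i-s)))) for s in range(45)]; s=int(np.argmax(c)); 
    if prev is not None: s=prev+((s-prev+22)%45-22)
    prev=s; out.append(s)
print(out)
E
python3 track.py
```

```text
17.3 57 55 53 54 62 77 86 90 88 78 55 25  8 12 36 80 96 94 43  1  1  0  0 18
17.35 57 55 53 53 61 76 86 90 90 80 58 27  9 10 29 75 95 96 48  2  2  0  0 14
17.4 58 57 54 52 58 73 85 90 91 83 62 30 10  9 23 69 92 96 53  3  2  0  0 10
17.45 58 57 54 52 58 72 84 89 90 82 63 31 10  9 18 62 92 97 65  5  3  0  0  8
[2, 4, 6, 9, 12, 16, 20, 24, 28, 33, 37, 41, 44, 47, 49, 52, 55, 58, 61, 64, 67, 70, 72, 74, 76, 78, 79, 81, 82, 83, 84, 84, 85, 85]
```

```bash
python3 feel.py; python3 -m jog '0 0 -0.15 0 0 0 -0.2;0 0 -0.3 0 0 0 -0.2;0 0 -0.3 0 0 0 -0.2'
python3 roll.py 1
python3 -c "
from h import *
print(tau()); plan(*pose(14,135)); "
```

```text
{'t': 17.9, 'th': np.float64(43.7), 'pth': np.float64(47.4), 'r': 76.1, 'dx': np.float64(0.8), 'F': array([ 0.2,  1.1, -0.2]), 'MF': np.float64(-0.065), 'M': np.float64(0.279), 'g': 0.0, 'w': 52.7}
F [0.025 0.288 0.113] MF -0.008 M 0.266 sum 0.258 sd 0.028
t: 18.2
ee_pos: [566.3, 103.3, 222.3]
orientation: [1.622, 1.884, -0.643]
ft_force: [-0.1, -0.6, 0.5]
width: 52.6
grasp_force: 0.0
18.2 63 64 61 57 56 64 76 85 92 91 78 55 26 11  7 28 76 93 90 23  4  9  1  1
{'t': 18.25, 'th': np.float64(43.6), 'pth': np.float64(45.8), 'r': 137.3, 'dx': np.float64(1.6), 'F': array([-0.8,  0.8,  0.1]), 'MF': np.float64(-0.068), 'M': np.float64(0.316), 'g': 0.0, 'w': 52.6}
t 18.25 pos [565.6 102.1 220.8] shift [-0.359 -0.008  0.099] turn [0.008 0.987 0.002]
```

```bash
python3 -m jog '-0.1 0 0.01 0 0.28 0 -0.2;-0.22 0 0.03 0 0.56 0 -0.2;-0.3 0 0.06 0 0.84 0 -0.2;-0.36 0 0.09 0 0.98 0 -0.2;-0.36 0 0.09 0 0.98 0 -0.2'
python3 -m jog '-0.1 0 0.01 0 0.28 0 -0.2;-0.2 0 0.03 0 0.56 0 -0.2;-0.28 0 0.05 0 0.84 0 -0.2;-0.338 0 0.09 0 1 0 -0.2;-0.338 0 0.09 0 1 0 -0.2'
python3 roll.py 1
python3 -c "
from h import *
print(tau()); plan(*pose(-49,135)); "
```

```text
t: 18.75
ee_pos: [574.6, 33.4, 257.2]
orientation: [1.927, 2.224, -0.239]
ft_force: [0.3, 0.0, -0.7]
width: 52.6
grasp_force: 0.0
t: 19.25
ee_pos: [583.7, -34.8, 252.8]
orientation: [-1.911, -2.206, -0.259]
ft_force: [-0.9, 0.1, 0.2]
width: 52.5
grasp_force: 0.0
19.25 61 62 59 53 47 46 50 59 73 80 72 50 26 11  6 17 60 65 55 18  2  7  1  1
{'t': 19.3, 'th': np.float64(-15.7), 'pth': np.float64(-16.6), 'r': 133.9, 'dx': np.float64(-0.5), 'F': array([ 0.4, -0.6,  0.5]), 'MF': np.float64(0.064), 'M': np.float64(-0.172), 'g': 0.0, 'w': 52.6}
t 19.3 pos [583.7 -33.4 253.3] shift [-0.36   0.004  0.105] turn [-0.006  1.11  -0.009]
```

```bash
python3 -m jog '-0.1 0 0.01 0 0.28 0 -0.2;-0.2 0 0.03 0 0.56 0 -0.2;-0.28 0 0.05 0 0.84 0 -0.2;-0.33 0 0.09 0 1 0 -0.2;-0.33 0 0.09 0 1 0 -0.2'
python3 -c "
from h import *
print(tau()); im=get_image('wrist'); cv2.imwrite('pics/w4.png',im[:,:,::-1]); plan(*pose(-48,105));plan(*pose(-48,76)); 
for a in (-45,-48,-51): print(a,proj('wrist',pose(a,85)[0]))"
```

```text
t: 19.8
ee_pos: [591.9, -89.9, 216.3]
orientation: [-1.601, -1.851, -0.668]
ft_force: [0.8, -0.2, 0.2]
width: 52.3
grasp_force: 0.0
{'t': 19.8, 'th': np.float64(-45.9), 'pth': np.float64(-46.2), 'r': 132.0, 'dx': np.float64(-0.7), 'F': array([ 0.7, -0.4,  0.2]), 'MF': np.float64(0.009), 'M': np.float64(-0.31), 'g': 0.0, 'w': 52.3}
t 19.85 pos [592.5 -89.1 218. ] shift [-0.024  0.001  0.139] turn [-0.01   0.076 -0.007]
t 19.85 pos [592.5 -89.1 218. ] shift [-0.018  0.002  0.284] turn [-0.01   0.076 -0.007]
-45 (np.float64(261.82269920938074), np.float64(215.89098581115974))
-48 (np.float64(261.8409315112987), np.float64(222.20035586790604))
-51 (np.float64(261.86105120252915), np.float64(228.29511929790377))
```

View pics/w4.png

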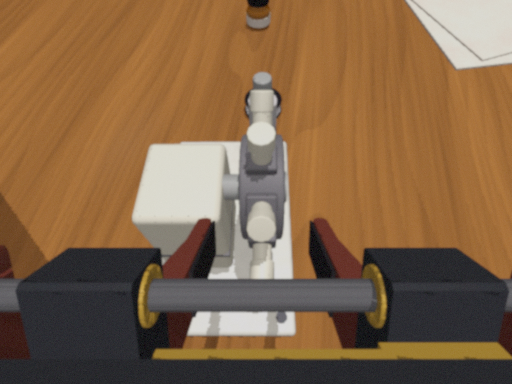

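```bash
python3 -m jog '-0.024 0 0.1 0 0.076 0 -0.2;-0.02 0 0.2 0 0.076 0 -0.2;-0.018 0 0.284 0 0.076 0 -0.2;-0.018 0 0.284 0 0.076 0 0.9;-0.018 0 0.284 0 0.076 0 0.9;-0.018 0 0.284 0 0.076 0 0.9;-0.018 0 0.284 0 0.076 0 0.9;-0.018 0 0.284 0 0.076 0 0.9'
python3 feel.py
python3 roll.py 1;  python3 -c "
from h import *
plan(*pose(-20,75));"
```

```text
t: 20.65
ee_pos: [585.6, -53.1, 179.1]
orientation: [-1.573, -1.83, -0.697]
ft_force: [-11.1, -4.5, 5.8]
width: 19.0
grasp_force: 30.0
{'t': 21.05, 'th': np.float64(-48.1), 'pth': np.float64(-47.1), 'r': 79.3, 'dx': np.float64(-1.5), 'F': array([-10.1,  -3.5,   5.1]), 'MF': np.float64(-0.107), 'M': np.float64(0.03), 'g': 30.0, 'w': 19.6}
F [-10.988  -3.05    5.638] MF -0.162 M 0.017 sum -0.145 sd 0.031
21.05  0  0  0  0  0  0  0  3 11 27 34 19  3  0  0  0  0  0  0  0  0  3  0  1
t 21.1 pos [585.5 -53.1 179. ] shift [0.17  0.008 0.065] turn [-0.009 -0.936  0.002]
```

```bash
for i in 1 ; do python3 -m jog '0.055 0 0.005 0 -0.267 0 0.9;0.109 0 0.017 0 -0.533 0 0.9;0.16 0 0.037 0 -0.8 0 0.9;0.197 0 0.056 0 -1 0 0.9;0.197 0 0.056 0 -1 0 0.9'; done
python3 -c "
from h import *
print(tau())"
python3 -m jog '0.055 0 0.005 0 -0.267 0 0.9;0.109 0 0.017 0 -0.533 0 0.9;0.16 0 0.037 0 -0.8 0 0.9;0.197 0 0.056 0 -1 0 0.9;0.197 0 0.056 0 -1 0 0.9'
python3 -c "
from h import *
print(tau())"
python3 -m jog '0.055 0 0.005 0 -0.267 0 0.9;0.109 0 0.017 0 -0.533 0 0.9;0.16 0 0.037 0 -0.8 0 0.9;0.197 0 0.056 0 -1 0 0.9;0.197 0 0.056 0 -1 0 0.9'
python3 feel.py
```

```text
t: 21.6
ee_pos: [580.1, -16.1, 201.0]
orientation: [-1.881, -2.192, -0.292]
ft_force: [-7.7, -1.8, 0.9]
width: 19.0
grasp_force: 30.0
{'t': 21.6, 'th': np.float64(-17.8), 'pth': np.float64(-15.2), 'r': 78.7, 'dx': np.float64(-1.5), 'F': array([-7.9, -0.7,  0.9]), 'MF': np.float64(0.033), 'M': np.float64(-0.395), 'g': 30.0, 'w': 19.0}
t: 22.1
ee_pos: [574.2, 24.0, 200.8]
orientation: [1.938, 2.259, -0.212]
ft_force: [-6.4, -2.4, 0.0]
width: 19.6
grasp_force: 30.0
{'t': 22.1, 'th': np.float64(12.2), 'pth': np.float64(14.7), 'r': 78.4, 'dx': np.float64(-1.4), 'F': array([-6.6, -1.4,  0. ]), 'MF': np.float64(0.109), 'M': np.float64(-0.239), 'g': 30.0, 'w': 19.6}
t: 22.6
ee_pos: [569.1, 58.9, 180.5]
orientation: [1.638, 1.907, -0.639]
ft_force: [-7.4, -3.1, -0.6]
width: 19.3
grasp_force: 30.0
{'t': 23.0, 'th': np.float64(41.8), 'pth': np.float64(42.9), 'r': 78.0, 'dx': np.float64(-1.3), 'F': array([-7.1, -1.2, -1.2]), 'MF': np.float64(0.003), 'M': np.float64(0.298), 'g': 30.0, 'w': 19.4}
F [-7.25  -1.138 -0.65 ] MF 0.03 M 0.24 sum 0.27 sd 0.099
```

```bash
python3 -m jog '0.055 0 0.005 0 -0.267 0 0.9;0.055 0 0.005 0 -0.267 0 0.9;0.055 0 0.005 0 -0.267 0 0.9'
python3 -m jog '0 0 0 0 0 0 -0.2'
python3 -c "
from h import *
print(tau())"
python3 roll.py 30 |tail -2; cp roll.npy r2.npy; cp rt.npy rt2.npy
sed -i 's/^P=.*/import sys\nP=np.vstack([np.load(f"{a}.npy") for a in sys.argv[1].split(",")])/; s/zip(t,P)/zip(range(999),P)/' track.py; python3 track.py r2
```

```text
t: 23.3
ee_pos: [568.3, 64.5, 173.4]
orientation: [1.558, 1.806, -0.731]
ft_force: [-7.3, -3.9, -1.2]
width: 19.3
grasp_force: 30.0
t: 23.4
ee_pos: [569.8, 64.7, 174.1]
orientation: [1.558, 1.806, -0.726]
ft_force: [-0.2, 0.1, -0.1]
width: 23.9
grasp_force: 0.0
{'t': 23.4, 'th': np.float64(49.9), 'pth': np.float64(51.1), 'r': 78.2, 'dx': np.float64(0.3), 'F': array([-0.2,  0.1, -0.1]), 'MF': np.float64(-0.011), 'M': np.float64(0.291), 'g': 0.0, 'w': 23.9}
24.8 62 74 82 84 80 71 56 41 34 44 68 88 96 88 59 13  0  0  1 41 74 79 22 16
24.85 63 75 82 83 79 71 56 42 35 45 69 88 96 88 59 13  0  0  1 43 76 79 20 16
[2, 0, -2, -4, -6, -9, -12, -14, -16, -18, -20, -22, -23, -24, -26, -27, -27, -28, -29, -30, -30, -30, -31, -31, -31, -32, -32, -32, -32, -32]
```

```bash
cat > dyn.py <<'E'
from h import *
from scipy.optimize import least_squares
def trk(f,i0=262,i1=345):
    o=[];prev=None
    for p in np.load(f):
        i=np.arange(i0,i1); q=np.clip(p[i]-.25,0,1); g=np.arange(0,45,.1)
        s=g[np.argmax([sum(q*np.cos(np.radians(8*(i-s)))) for s in g])]
        if prev is not None: s=prev+((s-prev+22.5)%45-22.5)
        prev=s;o.append(s)
    return np.array(o)
a=trk('roll1.npy');t1=np.load('rt1.npy');b=trk('r2.npy');t2=np.load('rt2.npy');b=b-b[0]+182+((b[0]-2+22.5)%45-22.5)
print(a.round(1),b.round(1))
def sim(th,v,t,P):
    k,f,c,bb=P; out=[];x,u=np.radians(th),v; T=t[0]; dt=.002
    for tt in t:
        while T<tt-1e-9:
            g=-k*np.sin(x-np.radians(bb)); 
            if abs(u)<1e-3 and abs(g)<f: u=0
            else:
                acc=g-c*u-f*(np.sign(u) if abs(u)>1e-3 else np.sign(g)); un=u+acc*dt
                u=0 if un*u<0 else un
            x+=u*dt;T+=dt
        out.append(np.degrees(x))
    return np.array(out)
def res(q): return np.r_[sim(q[4],q[5],t1,q[:4])-a,sim(q[6],q[7],t2,q[:4])-b]
for f0,b0 in [(5,118),(8,112),(8,124)]:
    s=least_squares(res,[20,f0,2,b0,a[0],.3,b[0],-.3],diff_step=1e-3,x_scale=[10,5,2,10,1,.3,1,.3],loss='soft_l1'); print(s.x.round(2),s.cost.round(1))
E
python3 dyn.py
```

```text
[ 1.9  3.7  6.   8.9 12.2 15.9 19.6 24.1 28.4 32.9 37.4 40.9 43.9 46.5
 49.4 52.4 55.4 58.4 61.5 64.3 67.  69.7] [182.1 180.4 178.3 176.  173.8 171.2 168.4 165.9 163.7 161.6 159.8 158.2
 156.6 155.5 154.2 153.1 152.5 151.7 151.2 150.5 150.  149.7 149.4 149.
 148.6 148.4 148.3 148.2 148.  147.9]
[-5.6820e+01  3.0000e+01  1.9490e+01  2.9493e+02  2.4200e+00 -1.7000e-01
  1.8199e+02  8.0000e-01] 6.8
[-325.8   162.62  118.75  295.77    1.92  -10.96  182.08   11.25] 9.2
[ 321.41  160.37  117.24 -244.22    1.9   -10.66  182.1    10.95] 9.2
```

```bash
python3 -m jog '0 0 -0.15 0 0 0 -0.2;0 0 -0.3 0 0 0 -0.2;0 0 -0.3 0 0 0 -0.2'
python3 roll.py 1; python3 track.py roll; python3 -c "
from h import *
print(tau()); plan(*pose(22,135)); "
```

```text
t: 25.2
ee_pos: [564.6, 113.8, 215.1]
orientation: [1.554, 1.805, -0.718]
ft_force: [0.5, 0.2, -0.8]
width: 52.9
grasp_force: 0.0
25.2 63 76 83 84 80 71 55 41 36 48 72 90 95 85 54  8  0  0  3 54 79 78 20 18
[12]
{'t': 25.25, 'th': np.float64(50.0), 'pth': np.float64(50.8), 'r': 140.6, 'dx': np.float64(1.5), 'F': array([-0.6, -0. , -0.2]), 'MF': np.float64(-0.013), 'M': np.float64(0.348), 'g': 0.0, 'w': 52.6}
t 25.25 pos [564.  112.4 213.9] shift [-0.327 -0.008  0.106] turn [0.008 0.932 0.001]
```

```bash
python3 -m jog '-0.1 0 0.01 0 0.28 0 -0.2;-0.2 0 0.03 0 0.56 0 -0.2;-0.28 0 0.06 0 0.84 0 -0.2;-0.327 0 0.1 0 0.93 0 -0.2;-0.327 0 0.1 0 0.93 0 -0.2'
python3 roll.py 1; python3 track.py roll; python3 -c "
from h import *
print(tau()); plan(*pose(11,110)); plan(*pose(11,76))"
```

```text
t: 25.75
ee_pos: [571.9, 51.1, 251.0]
orientation: [1.85, 2.137, -0.359]
ft_force: [-0.5, -0.2, -0.8]
width: 52.9
grasp_force: 0.0
25.75 65 77 84 85 81 72 57 42 38 51 74 90 95 84 52  7  0  0  4 56 80 77 18 20
[12]
{'t': 25.8, 'th': np.float64(22.2), 'pth': np.float64(21.1), 'r': 134.1, 'dx': np.float64(-0.0), 'F': array([ 0.6, -0.8,  0.7]), 'MF': np.float64(0.13), 'M': np.float64(0.163), 'g': 0.0, 'w': 52.6}
t 25.8 pos [571.4  52.2 250.1] shift [-0.094  0.     0.131] turn [-0.001  0.372 -0.005]
t 25.8 pos [571.4  52.2 250.1] shift [-0.061  0.     0.297] turn [-0.001  0.372 -0.005]
```

```bash
python3 -m jog '-0.08 0 0.03 0 0.25 0 -0.2;-0.094 0 0.131 0 0.372 0 -0.2;-0.061 0 0.297 0 0.372 0 -0.2;-0.061 0 0.297 0 0.372 0 -0.2;-0.061 0 0.297 0 0.372 0 0.9;-0.061 0 0.297 0 0.372 0 0.9;-0.061 0 0.297 0 0.372 0 0.9;-0.061 0 0.297 0 0.372 0 0.9'
python3 -m jog '0 0 0 0 0 0 0.9;0 0 0 0 0 0 0.9;0 0 0 0 0 0 0.9'
python3 feel.py; python3 roll.py 1; python3 track.py roll
```

```text
t: 26.6
ee_pos: [576.9, 21.8, 200.7]
orientation: [1.95, 2.267, -0.186]
ft_force: [-14.4, -1.1, 9.6]
width: 24.2
grasp_force: 6.6
t: 26.9
ee_pos: [574.7, 21.2, 200.4]
orientation: [1.953, 2.268, -0.192]
ft_force: [-10.1, -0.2, 6.9]
width: 18.9
grasp_force: 30.0
{'t': 27.3, 'th': np.float64(11.0), 'pth': np.float64(12.7), 'r': 77.3, 'dx': np.float64(-1.3), 'F': array([-8.8,  1.8,  8. ]), 'MF': np.float64(0.001), 'M': np.float64(0.01), 'g': 30.0, 'w': 19.3}
F [-8.938  1.763  7.55 ] MF -0.003 M 0.027 sum 0.024 sd 0.034
27.3 63 75 83 84 80 70 55 41 38 51 75 91 95 84 51  7  0  0  4 58 81 74 13 14
[12]
```

```bash
python3 -m jog '-0.054 0 0.002 0 0.267 0 0.9;-0.107 0 0.012 0 0.533 0 0.9;-0.158 0 0.029 0 0.8 0 0.9;-0.194 0 0.046 0 1 0 0.9;-0.194 0 0.046 0 1 0 0.9;-0.194 0 0.046 0 1 0 0.9'
python3 feel.py; python3 roll.py 1; python3 track.py roll
```

```text
t: 27.95
ee_pos: [580.6, -19.7, 198.1]
orientation: [-1.874, -2.174, -0.31]
ft_force: [-9.2, -4.0, 5.7]
width: 18.7
grasp_force: 30.0
{'t': 28.35, 'th': np.float64(-19.0), 'pth': np.float64(-17.5), 'r': 77.1, 'dx': np.float64(-1.5), 'F': array([-10.6,  -3.5,   5.8]), 'MF': np.float64(0.121), 'M': np.float64(-0.497), 'g': 30.0, 'w': 19.6}
F [-10.725  -3.425   5.825] MF 0.115 M -0.43 sum -0.315 sd 0.044
28.35 45 43 43 47 57 67 72 71 61 42 20  7 16 40 53 55 32  2  0  0  0  0  2  0
[33]
```

```bash
python3 -c "
from h import *
print(close_job())"
```

```text
the job is handed in; nothing more can be done
None
```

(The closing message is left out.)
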